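Open the safety-capped reagent bottle

ROBOT

A 6-joint arm with a two-finger parallel gripper is mounted at the origin on a cart in front of the work surface, level with it; the furniture and walls round the work are solid. World frame = base frame: x ahead of the robot, y to its left, z up, the work surface at z = 0. Lengths are in mm, angles in rad, forces in N, time in s.
With the tool pointing down it reaches from about 350 to 775 mm from the base axis. Payload 7.3 kg.
Tool frame: the origin (TCP) lies on the centre line of the jaws, within the pads' length; the fingertips stand 22 mm ahead of it and the grasp point (between the pads) lies 3 mm ahead of it; z points along the fingers, y is the direction in which the jaws open and shut (so a half turn about z gives the same grasp; the last joint's range is limited). The gripper opens to 92 mm and grips with 3 to 60 N. Pads are 19 mm wide; open, the fingers measure 130 mm over their backs; the gripper's body (75 mm by 190 mm) begins 47 mm behind the grasp point.
Start: joints at [-1.437, 0.342, 1.524, -0, 1.275, -0.146], TCP at [145.008, -504.594, 248.741] pointing down, gripper open.
Joint ranges: [-2.53, 2.53], [-0.77, 2.02], [0.04, 2.7], [-1, 4.14], [0.28, 2.66], [-3.11, 3.11]. Speed limits (rad/s): [2.57, 2.57, 3.14, 3.14, 3.14, 3.14].

INTERFACE

Orientations are given as [roll, pitch, yaw] about the fixed x, y, z axes, in that order (R = Rz(yaw) Ry(pitch) Rx(roll)).
In Python, from plant import bot gives the robot as it stands.
- The arm moves only by the tool play_rows, never from a script. Its argument "moves" is one flat list of numbers, 5 for each row, row after row: the closure in counts, from 0 (fully open) to 255 (shut), then the shift along the tool's x, y, z in mm, then the turn about the tool's z in degrees. A call has 1 to 8 rows; each row is the pose to reach, as a shift and turn from the pose commanded when the call began, along the tool's axes at that moment; what a row does not reach only later rows make up. A row lasts 1/12 s, in which the tool goes at most 41.7 mm and 7.16 degrees, less where a joint would pass 70% of its speed; a pose out of reach is approached as far as the arm can. A call with a gripper value outside its range is refused whole. The fingers move at their own pace and stop on an object; the grip force is fixed at half the most. Time passes only in rows, so rows that repeat a pose let the fingers close. It gives the time, the measured TCP pose, the force and the opening at its end, in the units of the state.
- bot.get_obs(): the state, without advancing time (a new reading comes with each control period).
- bot.capture(name): name is "scene" or "side" or "wrist"; returns a dict with "color" (420x560x3 uint8, red, green, blue), "fx", "fy", "cx", "cy" (pixels), "k1" (the pictures are not rectified: a ray, as slopes to the right and down, at radius r is drawn at 1 + k1 r^2 times it, then the intrinsics apply), "world_to_cam" (4x4, takes a point from world to camera coordinates); the wrist camera has in their place "T_tool_cam" (4x4, takes a point from camera to tool coordinates, whose origin is the TCP and whose axes are the flange's). Camera axes: x right, y down, z forward; pixel columns grow to the right and rows downward; lengths in mm; the calibration is good to about 2 mm. A picture is of the moment at which its call begins: read the wrist's pose just before it. There is no depth.
- bot.close_job(): hands the job in, once; it reports no verdict.
The state is a dict: "time": time; "joint_positions": joint angles; "dq": joint speeds; "tau": joint torques, N m; "tool_pos": TCP position; "tcp_rot": TCP orientation; "contact_force": force on the tool from outside, world axes, zero at the start; "moment": the same for the moment, N m; "grip_width": finger opening in mm.
Only numpy, scipy, OpenCV 4.12 (cv2) and the standard library are available. Lean on these libraries where they do the work, as an engineer would, in place of code of your own. Each camera call takes 0.05 s, during which the arm holds its last target.

TASK

Open the clamped reagent bottle: its child-resistant cap only slips round unless it is pressed hard down while it is turned anticlockwise. Once it has come free, lift the cap off and set it down in the shallow tray, standing flat with its open side down, without disturbing the vials and the tape roll around.

Things in the scene. Friction and masses are not known exactly. Their poses are not given: they have to be found in the camera images.
- bottle: Amber reagent bottle, 64 mm across, held in a square metal foot (84 mm) screwed to the worktop, so it cannot move; shoulder at height 75 to 92 mm. Origin: centre of the foot's underside; z up along the bottle's axis.
- cap: Loose two-piece safety cap on the bottle: black ribbed round shell, 48 mm across, over a hidden white inner cap; about 80 g. Origin: centre of the inner cap's lower rim; z up; yaw is the inner cap's, not the shell's. The shell spans 4 to 36 mm above the origin. Closed, the origin is 104 mm above the bottle's origin. Freed and let go, it springs up about 5 mm and pulls straight off; before, it is held fast.
- cap_top (a point): Centre of the cap shell's top, 36 mm above the cap's origin when not pressed. Pressed, it sinks 8 mm in all: the inner cap gives 2 mm, the shell slides 6 mm on it against a spring (8 N to start, 15 N at the bottom, then firm; hold it down with 17 to 22 N all through the turn). Only then do its teeth (6 a turn) grip; if they meet crest on crest it stops 4 mm short: turn 12 degrees and press again.
- neck_rim (a point): Centre of the bottle's rim, 122 mm above its origin, under the cap. Pressed and turned anticlockwise from above (+yaw), the inner cap comes free after 65 to 95 degrees and meets a firm stop about 20 degrees later; the shell may turn up to 60 more before the teeth bite, so expect two or more grasps. Let go, the inner cap stays as turned. Unpressed, the shell just slips. Stop at about 0.5 N m.
- tray: Shallow square steel tray, 120 x 120 mm, fixed, rim 9 mm high and 3 mm thick, inner floor 3 mm above its origin. Origin: centre of its underside; x and y along its sides.
- vial_1: Amber screw-cap vial with a white cap, 27 mm across, 60 mm high, standing between bottle and tray. Origin: centre of its underside. Leave it alone.
- vial_2: Amber screw-cap vial with a black cap, 27 mm across, 60 mm high, standing behind the work. Origin: centre of its underside. Leave it alone.
- blue_tape: Roll of black tape, 55 mm across, 19 mm high, lying flat behind the work. Origin: centre of its underside. Leave it alone.
Not all that is in view belongs to the job. Leave any green or turquoise look-alike of the cap alone.

How it is judged (in metres and radians):
On the way:
1. the cap is off the bottle, lifted clear above its rim (z of cap in the frame of bottle above 0.13 m), for 0.1 s.
At the end, for the whole second after the job is handed in: The cap stands at rest on the tray's floor, wholly inside the rim (origin within 36 mm of the tray's centre along each side), open side down, tilted less than 0.1 rad (x of cap in the frame of tray between -0.036 and 0.036 m and y of cap in the frame of tray between -0.036 and 0.036 m and z of cap in the frame of tray between 0 and 0.007 m and angle between cap's own z axis and vertical below 0.1 rad and linear speed of cap below 0.02 m/s); the robot touches nothing.
It fails at once if a vial or the tape roll is pushed more than 20 mm or knocked over (distance of any of vial_1, vial_2, blue_tape from where it was at the start of the episode above 0.02 m or angle between any of vial_1, vial_2's own z axis and vertical above 0.5 rad).
It also fails if it takes over 67 s, if anything falls off the work surface, if the arm or the gripper's body presses on something with over 40 N, if the wrist force passes 120 N, or if a joint passes its speed limit or range.

## Working session

There is one attempt and no reset: what is moved stays moved. The work goes in short steps, Python scripts to look and compute and a tool call to move; the robot and the scene stay as the last step left them, time stands still between calls to the robot, and variables do not carry over. Pictures are saved under pics/ and viewed, and the job is handed in when it is done.

Besides the shell and the picture viewer there is one more tool, called after ">>>" in YAML: its name, and indented under it one key for each argument. play_rows: Moves the arm, as the interface text tells. Its arguments: {"type":"object","properties":{"moves":{"type":"array","items":{"type":"number"}}},"required":["moves"]}

```bash
ls -la; mkdir -p pics; python3 - <<'E'
from plant import bot
import cv2,numpy as np
o=bot.get_obs()
print({k:np.round(v,3) for k,v in o.items()})
for n in ("scene","side","wrist"):
    c=bot.capture(n)
    cv2.imwrite(f"pics/{n}0.png",c["color"][:,:,::-1])
    print(n,{k:np.round(v,4).tolist() for k,v in c.items() if k!="color"})
E
```

```text
total 12
drwxr-xr-x  3 agent agent 4096 Dec  6 05:09 .
drwxr-xr-x 23 root  root  4096 Dec  6 05:09 ..
drwxr-xr-x  2 agent agent 4096 Dec  6 05:09 pics
{'time': np.float64(0.0), 'joint_positions': array([-1.437,  0.343,  1.525,  0.   ,  1.275, -0.146]), 'dq': array([-0.002, -0.   ,  0.002,  0.   ,  0.001,  0.001]), 'tau': array([ 2.0000e-03, -4.3123e+01, -2.4422e+01,  7.2000e-02,  5.6000e-02,
       -0.0000e+00]), 'tool_pos': array([ 144.96 , -504.197,  248.035]), 'tcp_rot': array([-3.14, -0.  ,  0.28]), 'contact_force': array([ 0.709, -0.076,  0.447]), 'moment': array([ 0.01 , -0.013,  0.019]), 'grip_width': np.float64(91.87)}
scene {'fx': 469.5669, 'fy': 469.5669, 'cx': 273.1558, 'cy': 207.6015, 'k1': -0.0808, 'world_to_cam': [[-0.8837, -0.4681, 0.0024, 534.5503], [-0.2811, 0.5266, -0.8023, 258.5105], [0.3743, -0.7097, -0.5969, 894.7362], [0.0, 0.0, 0.0, 1.0]]}
side {'fx': 441.4021, 'fy': 441.4021, 'cx': 281.4436, 'cy': 207.3754, 'k1': -0.1418, 'world_to_cam': [[0.9201, -0.3918, 0.0028, -557.4579], [-0.2476, -0.5871, -0.7707, 218.0125], [0.3036, 0.7084, -0.6372, 732.4052], [0.0, 0.0, 0.0, 1.0]]}
wrist {'fx': 328.0612, 'fy': 328.0612, 'cx': 281.2756, 'cy': 202.3678, 'k1': 0.0054, 'T_tool_cam': [[-0.0004, -0.9592, -0.2829, 77.0681], [1.0, -0.0002, -0.0007, -0.5091], [0.0006, -0.2829, 0.9592, -135.6085], [0.0, 0.0, 0.0, 1.0]]}
```

View pics/scene0.png

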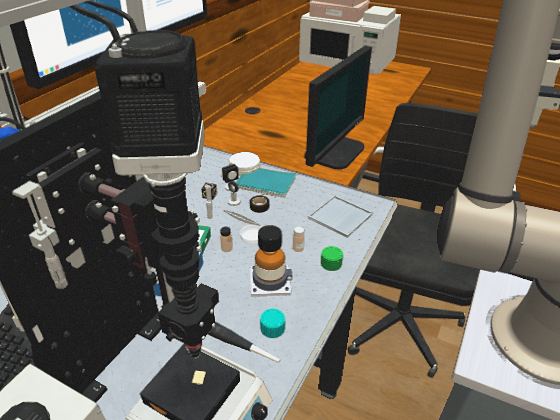

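View pics/side0.png

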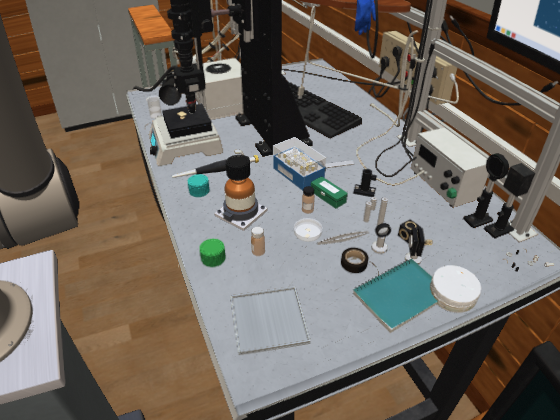

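View pics/wrist0.png

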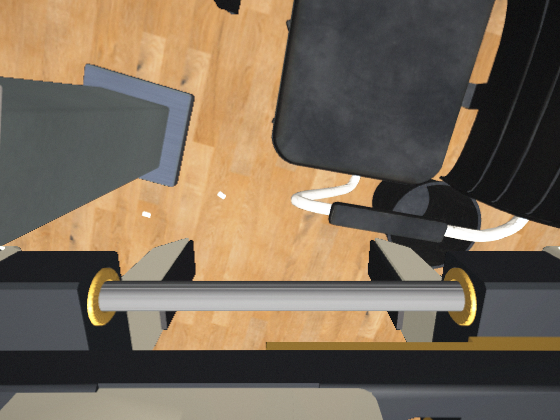

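The scene view shows the bottle with the black cap at about (270,240), the tray at (341,215), vial_1 at (299,238), vial_2 at (227,238) and the tape at (260,203). In the side view the cap is at (237,167) and the tray at (270,318). I'll measure them next.

```bash
cat > h.py <<'E'
import numpy as np, cv2
from plant import bot
def K(c): return np.array([[c["fx"],0,c["cx"]],[0,c["fy"],c["cy"]],[0,0,1.]])
def D(c): return np.array([c["k1"],0,0,0,0.])
def wtc(c,o=None):
    if "world_to_cam" in c: return np.array(c["world_to_cam"])
    from scipy.spatial.transform import Rotation as R
    T=np.eye(4); T[:3,:3]=R.from_euler("xyz",o["tcp_rot"]).as_matrix(); T[:3,3]=o["tool_pos"]
    return np.linalg.inv(T@np.array(c["T_tool_cam"]))
def ray(c,uv,o=None):
    W=np.linalg.inv(wtc(c,o))
    # ponytail: cv2 model applies distortion x(1+k1 r^2), same as given
    p=cv2.undistortPoints(np.array(uv,float).reshape(-1,1,2),K(c),D(c)).reshape(-1,2)
    d=np.c_[p,np.ones(len(p))]@W[:3,:3].T
    return W[:3,3],d/np.linalg.norm(d,axis=1,keepdims=True)
def onz(c,uv,z,o=None):
    p,d=ray(c,uv,o); return p+d*((z-p[2])/d[:,2])[:,None]
def proj(c,P,o=None):
    W=wtc(c,o); return cv2.projectPoints(np.array(P,float).reshape(-1,3),cv2.Rodrigues(W[:3,:3])[0],W[:3,3],K(c),D(c))[0].reshape(-1,2)
def tri(c1,u1,c2,u2):
    p,d=ray(c1,[u1]);q,e=ray(c2,[u2]);d=d[0];e=e[0]
    s=np.linalg.lstsq(np.c_[d,-e],q-p,rcond=None)[0]
    a=p+d*s[0];b=q+e*s[1];return (a+b)/2,np.linalg.norm(a-b)
def crop(c,x0,y0,w,h,name,s=5):
    cv2.imwrite("pics/"+name,cv2.resize(c["color"][y0:y0+h,x0:x0+w,::-1],None,fx=s,fy=s,interpolation=cv2.INTER_CUBIC))
E
python3 - <<'E'
from h import *
import pickle
a={n:bot.capture(n) for n in("scene","side")}
pickle.dump(a,open("a.pkl","wb"))
crop(a["scene"],210,170,160,120,"sc1.png");crop(a["side"],190,145,160,120,"si1.png");crop(a["side"],220,230,160,120,"si2.png")
E
```

```text
(no output)
```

View pics/sc1.png

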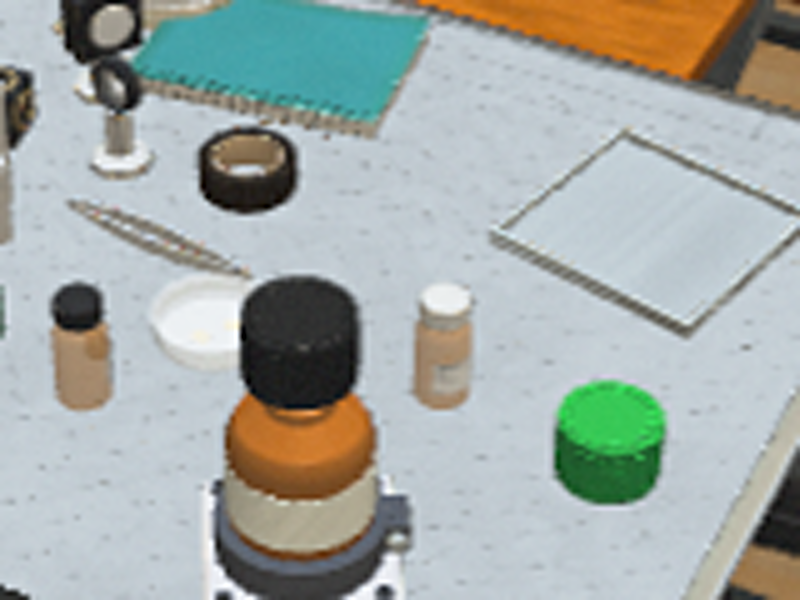

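View pics/si1.png

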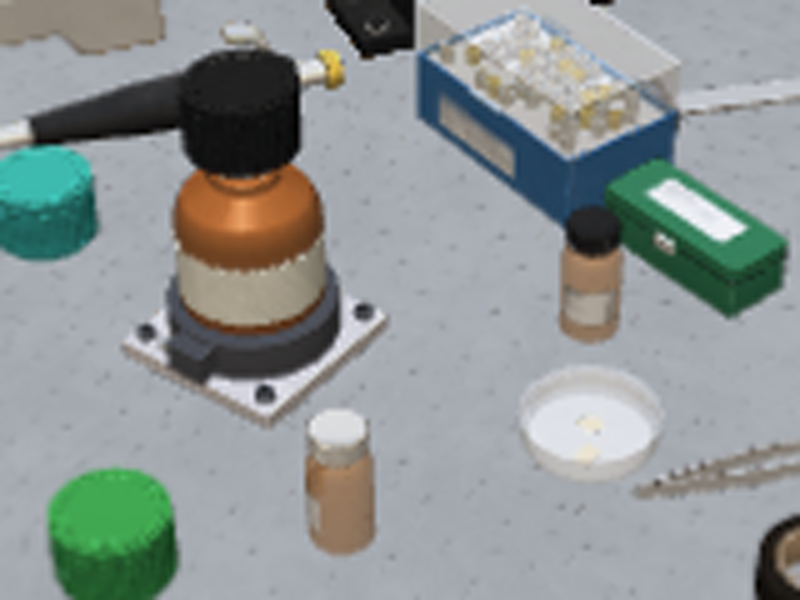

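View pics/si2.png

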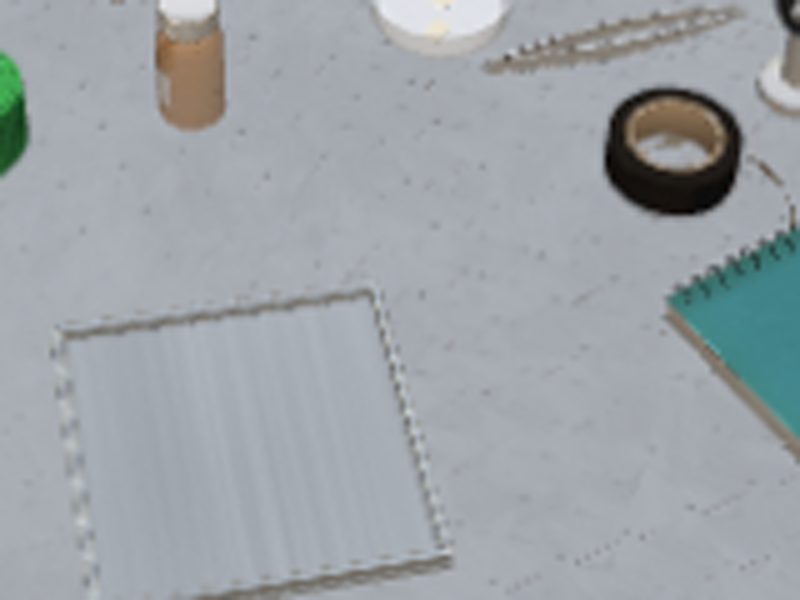

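```bash
python3 - <<'E'
from h import *
import pickle
a=pickle.load(open("a.pkl","rb"));s=a["scene"];d=a["side"]
S=lambda x,y:(210+x/5-.4,170+y/5-.4); A=lambda x,y:(190+x/5-.4,145+y/5-.4); B=lambda x,y:(220+x/5-.4,230+y/5-.4)
def box(c,x0,y0,x1,y1,f):
    g=c["color"][y0:y1,x0:x1]; m=f(g.astype(int)).astype(np.uint8)
    n,l,st,ce=cv2.connectedComponentsWithStats(m); i=1+np.argmax(st[1:,4]); x,y,w,h,_=st[i]
    return (x0+x+(w-1)/2,y0+y+(h-1)/2),(w,h)
dark=lambda g:g.max(2)<50
bs=box(s,250,220,290,254,dark);bd=box(d,222,150,251,183,dark);print(bs,bd)
print("cap mask",tri(s,bs[0],d,bd[0]),"eye",tri(s,S(299.5,344),d,A(240.5,113.5)))
print("foot side corner pts z~", onz(d,[A(123,345),A(270,423),A(388,318)],4))
print("vial1",tri(s,S(444,347),d,A(340,480)),"base",onz(s,[S(443,398)],0),onz(d,[A(341,538)],0))
print("vial2",tri(s,S(80,347),d,A(590,275)))
print("tape",tri(s,S(248,169),d,B(672,152)))
print("green",tri(s,S(610,442),d,A(113,540)))
print("tray top corners scene",onz(s,[S(628,131),S(492,234),S(689,328)],9))
print("side",onz(d,[B(57,330),B(375,290),B(450,553)],9))
E
```

```text
((np.float64(269.0), np.float64(238.5)), (np.int32(23), np.int32(26))) ((np.float64(235.5), np.float64(167.0)), (np.int32(28), np.int32(25)))
cap mask (array([552.98198555, 114.90518165, 125.67805508]), np.float64(1.8826369915328618)) eye (array([555.09703396, 112.25631417, 124.61279744]), np.float64(2.076965181665811))
foot side corner pts z~ [[499.98432119 131.68224476   4.        ]
 [543.24983253  58.00795586   4.        ]
 [615.19726706 103.4315218    4.        ]]
vial1 (array([547.42511224, -13.83521247,  31.43512543]), np.float64(3.1142276700928724)) base [[545.05660247 -13.39364736   0.        ]] [[548.11700414 -13.9127196    0.        ]]
vial2 (array([695.80101225,  65.62342489,  31.0212232 ]), np.float64(1.1269452737342813))
tape (array([ 709.39202639, -117.70726301,   10.69278569]), np.float64(1.1196678867376744))
green (array([457.58967641,  -0.48773791,  20.91339511]), np.float64(2.1984302078931868))
tray top corners scene [[ 545.60682574 -246.63690666    9.        ]
 [ 572.80713964 -128.9279495     9.        ]
 [ 457.39425783 -106.01376139    9.        ]]
side [[ 461.44947011 -106.5657868     9.        ]
 [ 575.09795978 -133.90637098    9.        ]
 [ 551.3360324  -246.80440451    9.        ]]
```

```bash
python3 - <<'E'
from h import *
import pickle
a=pickle.load(open("a.pkl","rb"));s=a["scene"];d=a["side"]
for n,p in dict(scopebase_nearcorner=(163,160),base_r=(222,145),turq=(198,193),pen_tip=(173,177),pen_mid=(235,165),boxblue=(304,187),boxl=(273,157)).items(): print(n,onz(d,[p],0).round())
print("scene scope base",onz(s,[(268,405),(240,372),(280,360)],0).round())
print("scope head tip tri?",tri(s,(193,347),d,(181,112)))
print(proj(s,[[556,114,140],[556,114,300]]),proj(d,[[556,114,140],[556,114,300]]))
E
```

```text
scopebase_nearcorner [[437. 399.   0.]]
base_r [[603. 409.   0.]]
turq [[487. 224.   0.]]
pen_tip [[445. 312.   0.]]
pen_mid [[605. 301.   0.]]
boxblue [[728. 148.   0.]]
boxl [[709. 298.   0.]]
scene scope base [[418. 371.   0.]
 [494. 337.   0.]
 [442. 280.   0.]]
scope head tip tri? (array([516.72175591, 407.67842606, 128.94429582]), np.float64(28.68835920437345))
[[268.24824297 232.58818664]
 [267.90508211 163.94116598]] [[236.9956163  160.78939812]
 [231.99393769  87.32455047]]
```

```bash
python3 - <<'E'
from h import *
import pickle
a=pickle.load(open("a.pkl","rb"));
crop(a["side"],110,0,200,200,"si3.png",3)
E
```

```text
(no output)
```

View pics/si3.png

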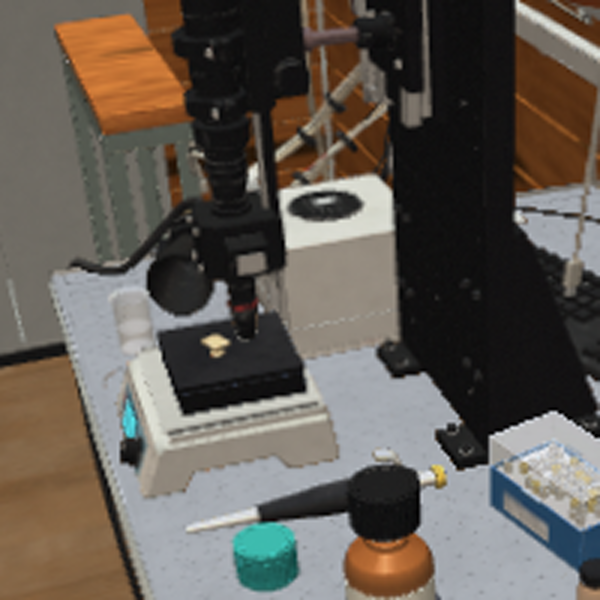

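>>> play_rows:
  moves: [0,38,-32,0,7,0,76,-64,0,14,0,114,-96,0,21,0,152,-128,0,28,0,190,-160,0,35,0,228,-192,0,42,0,266,-224,0,49,0,284,-240,0,56]

```text
time: 0.92
tool_pos: [314.1, -252.9, 248.9]
tcp_rot: [3.142, -0.0, -0.622]
contact_force: [0.1, -0.7, 0.1]
grip_width: 91.8
```

```bash
python3 - <<'E'
from h import *
o=bot.get_obs();print(o["time"],o["tool_pos"],o["tcp_rot"],o["joint_positions"].round(3))
from scipy.spatial.transform import Rotation as R
M=R.from_euler("xyz",o["tcp_rot"]).as_matrix()
print(M.T@(np.array([555,114,248])-o["tool_pos"]))
E
```

```text
0.9167 [ 314.1181339  -252.88628159  248.88098866] [ 3.14151270e+00 -4.77996585e-04 -6.21997213e-01] [-0.868  0.116  1.825  0.     1.2    1.324]
[ -18.00155355 -438.52666525    0.83732336]
```

>>> play_rows:
  moves: [0,-5,-40,0,0,0,-10,-80,0,0,0,-15,-120,0,0,0,-20,-160,0,0,0,-25,-200,0,0,0,-30,-240,0,0,0,-34,-280,0,0,0,-38,-315,0,0]

```text
time: 1.58
tool_pos: [465.4, 26.9, 248.8]
tcp_rot: [-3.141, -0.0, -0.616]
contact_force: [1.0, -0.2, -0.2]
grip_width: 91.6
```

>>> play_rows:
  moves: [0,0,0,0,0,0,0,0,0,0]

```text
time: 1.75
tool_pos: [464.9, 25.9, 248.4]
tcp_rot: [3.141, 0.001, -0.613]
contact_force: [0.4, 0.1, -0.4]
grip_width: 92.3
```

```bash
cat >> h.py <<'E'
from scipy.spatial.transform import Rotation as R
def dl(x,y,z):
    o=bot.get_obs();M=R.from_euler("xyz",o["tcp_rot"]).as_matrix()
    return (M.T@(np.array([x,y,z])-o["tool_pos"])).round(1)
def st():
    o=bot.get_obs();print("t",o["time"].round(2),"p",o["tool_pos"].round(1),"r",o["tcp_rot"].round(3),"q6",o["joint_positions"][5].round(2),"F",o["contact_force"].round(1),"M",o["moment"].round(2),"w",o["grip_width"].round(1))
E
python3 - <<'E'
from h import *
st();print(dl(555,114,248))
E
```

```text
Traceback (most recent call last):
  File "h.py", line 31, in st
    o=bot.get_obs();print("t",o["time"].round(2),"p",o["tool_pos"].round(1),"r",o["tcp_rot"].round(3),"q6",o["joint_positions"][5].round(2),"F",o["contact_force"].round(1),"M",o["moment"].round(2),"w",o["grip_width"].round(1))
                              ^^^^^^^^^^^^^^^
AttributeError: 'float' object has no attribute 'round'
```

>>> play_rows:
  moves: [0,8,-40,0,3,0,16,-80,0,6,0,23,-120,0,9,0,23,-124,0,9,0,23,-124,0,9,0,23,-124,0,9]

```text
time: 2.25
tool_pos: [554.5, 111.0, 248.2]
tcp_rot: [3.14, 0.001, -0.774]
contact_force: [-1.0, -0.3, 0.3]
grip_width: 91.4
```

```bash
sed -i 's/o\["time"\].round(2)/round(o["time"],2)/;s/o\["grip_width"\].round(1)/round(float(o["grip_width"]),1)/' h.py
python3 - <<'E'
from h import *
st();print(dl(555,114,248))
o=bot.get_obs();c=bot.capture("wrist")
cv2.imwrite("pics/w2.png",c["color"][:,:,::-1])
print(proj(c,[[555,114,140],[557.6,117.6,4]],o))
import pickle;pickle.dump((c,o),open("w2.pkl","wb"))
E
```

```text
t 2.25 p [554.5 111.  248.2] r [ 3.14e+00  1.00e-03 -7.74e-01] q6 2.41 F [-1.  -0.3  0.3] M [ 0.12  0.02 -0.03] w 91.4
[-1.8 -2.5  0.2]
[[278.93350841 209.67359693]
 [275.8693575  174.94319678]]
```

View pics/w2.png

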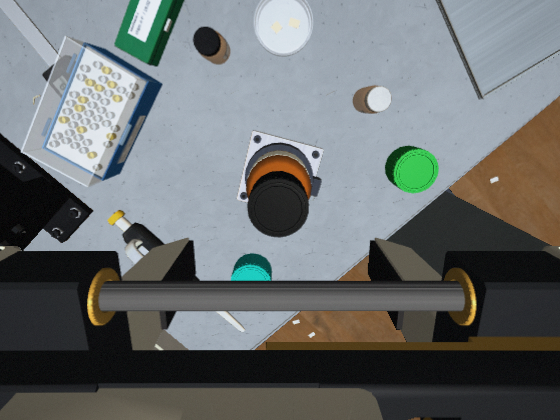

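The wrist view shows the cap at (278,206), with the foot behind it. I'll fit the cap top more precisely.

```bash
python3 - <<'E'
from h import *
import pickle;c,o=pickle.load(open("w2.pkl","rb"))
crop(c,228,120,110,125,"w2c.png",5)
g=c["color"].max(2); print(g[206,240:320]); print(g[165:245,278])
E
```

```text
[184 183 185 183 182 181 171  93  35  34  32  34  37  36  23  36  37  34
  35  35  35  35  32  33  37  37  37  37  37  35  36  34  37  33  34  34
  36  35  38  34  36  36  38  37  38  37  37  36  37  36  39  34  39  40
  36  40  38  39  42  36  37  27  37  38  37  33  39  41  95 185 183 184
 186 185 185 187 183 185 184 185]
[173 172 175 172 172 166  40   9  10   9   6   8  12  22  33  42  39  30
  48  39  39  26  40  38  41  38  39  37  39  40  36  36  38  38  39  36
  36  37  38  37  37  38  35  37  33  35  37  38  34  36  34  37  36  34
  36  36  35  32  35  30  36  33  34  35  33  31  22  34  36  31  34  45
 120 185 184 186 187 188 187 190]
```

View pics/w2c.png

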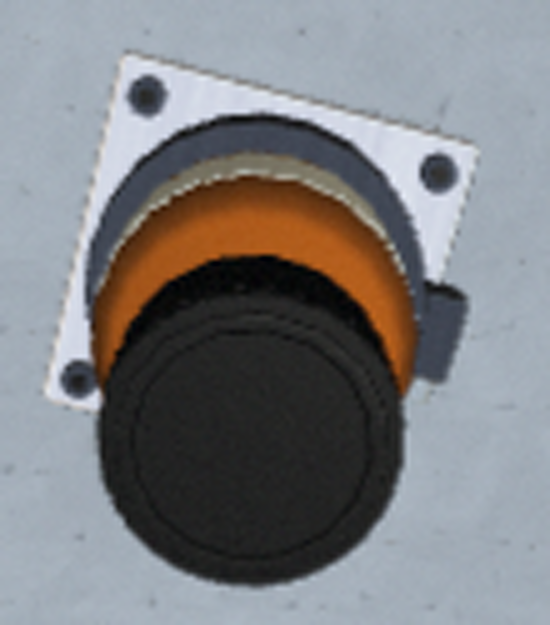

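```bash
python3 - <<'E'
from h import *
import pickle;c,o=pickle.load(open("w2.pkl","rb"))
W=lambda x,y:(228+x/5-.4,120+y/5-.4)
print("cap",onz(c,[(278.2,207.2),(278.6,208.2)],140,o), "foot",onz(c,[W(261.5,275),W(125,52),W(478,148),W(45,402)],4,o))
print("vial1 top",onz(c,[(377,99)],60,o),"tray corner",onz(c,[(479,98)],0,o),"green",onz(c,[(415,170)],36,o))
E
```

```text
cap [[556.84194213 112.99123239 140.        ]
 [556.04189879 113.34088856 140.        ]] foot [[554.5719771  113.91784237   4.        ]
 [612.90985284 100.03139306   4.        ]
 [540.93378217  57.42403169   4.        ]
 [568.82575308 172.99413117   4.        ]]
vial1 top [[550.47008999 -10.25739248  60.        ]] tray corner [[ 460.84978409 -104.5980074     0.        ]] green [[461.31826941   2.03859148  36.        ]]
```

>>> play_rows:
  moves: [0,-0.5,-3,35,0,0,-0.5,-3,70,0,0,-0.5,-3,100,0,0,-0.5,-3,112,0,0,-0.5,-3,112,0,0,-0.5,-3,112,0]

```text
time: 2.8
tool_pos: [556.4, 113.5, 137.2]
tcp_rot: [3.141, 0.0, -0.775]
contact_force: [0.2, 0.6, 1.3]
grip_width: 92.1
```

```bash
python3 - <<'E'
from h import *
st();print(dl(556.3,113.3,129))
o=bot.get_obs();c=bot.capture("wrist")
cv2.imwrite("pics/w3.png",c["color"][:,:,::-1])
E
```

```text
t 2.8 p [556.4 113.5 137.2] r [ 3.141  0.    -0.775] q6 2.41 F [0.2 0.6 1.3] M [ 0.08 -0.04  0.03] w 92.1
[0.  0.2 8.2]
```

View pics/w3.png

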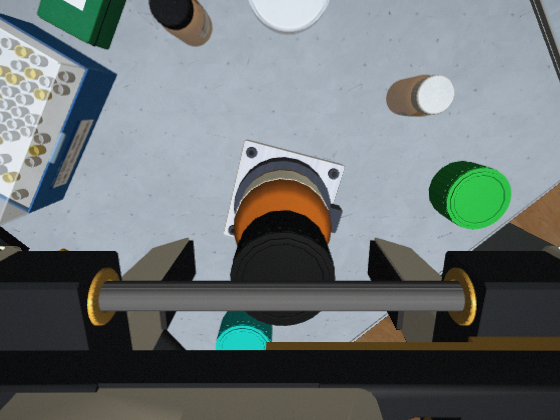

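>>> play_rows:
  moves: [0,0,0,8,0,0,0,0,8,0,255,0,0,8,0,255,0,0,8,0,255,0,0,8,0,255,0,0,8,0,255,0,0,8,0,255,0,0,8,0]

```text
time: 3.52
tool_pos: [556.9, 114.8, 128.8]
tcp_rot: [-3.142, -0.0, -0.774]
contact_force: [0.2, -0.3, 0.4]
grip_width: 56.8
```

>>> play_rows:
  moves: [255,0,0,0,0,255,0,0,0,0]

```text
time: 3.68
tool_pos: [556.2, 114.3, 128.7]
tcp_rot: [3.14, 0.001, -0.774]
contact_force: [-3.9, -3.5, 2.4]
grip_width: 47.8
```

```bash
python3 - <<'E'
from h import *
st()
E
```

```text
t 3.68 p [556.2 114.3 128.7] r [ 3.14e+00  1.00e-03 -7.74e-01] q6 2.41 F [-3.9 -3.5  2.4] M [-0.39  0.57 -0.03] w 47.8
```

>>> play_rows:
  moves: [255,0,0.5,2,0,255,0,0.5,4,0,255,0,0.5,4,0,255,0,0.5,4,0]

```text
time: 4.02
tool_pos: [556.4, 114.3, 125.6]
tcp_rot: [3.142, -0.0, -0.774]
contact_force: [-5.3, -1.5, 9.1]
grip_width: 48.0
```

>>> play_rows:
  moves: [255,0,0,2,0,255,0,0,2,0,255,0,0,2,0]

```text
time: 4.27
tool_pos: [556.5, 114.3, 123.9]
tcp_rot: [-3.141, -0.001, -0.774]
contact_force: [-4.9, -1.5, 10.7]
grip_width: 47.9
```

```bash
python3 - <<'E'
from h import *
st()
E
```

```text
t 4.27 p [556.5 114.3 123.9] r [-3.141e+00 -1.000e-03 -7.740e-01] q6 2.41 F [-4.9 -1.5 10.7] M [-0.23  0.85 -0.02] w 47.9
```

>>> play_rows:
  moves: [255,0,0,2,0,255,0,0,2,0,255,0,0,2,0]

```text
time: 4.52
tool_pos: [556.6, 114.3, 122.2]
tcp_rot: [-3.141, -0.001, -0.774]
contact_force: [-5.7, -2.1, 12.3]
grip_width: 47.8
```

>>> play_rows:
  moves: [255,0,0,1,0,255,0,0,1,0,255,0,0,1,0]

```text
time: 4.77
tool_pos: [556.6, 114.3, 121.4]
tcp_rot: [-3.141, -0.001, -0.774]
contact_force: [-6.7, -1.5, 13.4]
grip_width: 47.9
```

>>> play_rows:
  moves: [255,0,0,1,0,255,0,0,1,0,255,0,0,1,0]

```text
time: 5.02
tool_pos: [556.6, 114.3, 120.5]
tcp_rot: [-3.141, -0.001, -0.774]
contact_force: [-6.1, -2.0, 14.5]
grip_width: 47.8
```

>>> play_rows:
  moves: [255,0,0,0.5,0,255,0,0,0.5,0,255,0,0,0.5,0]

```text
time: 5.27
tool_pos: [556.6, 114.3, 120.3]
tcp_rot: [-3.141, -0.001, -0.774]
contact_force: [-6.8, -1.5, 15.9]
grip_width: 47.6
```

>>> play_rows:
  moves: [255,-0.3,0.4,0.4,0,255,-0.3,0.4,0.4,0,255,-0.3,0.4,0.4,0]

```text
time: 5.52
tool_pos: [556.6, 114.3, 120.3]
tcp_rot: [-3.14, -0.002, -0.774]
contact_force: [-5.7, -1.8, 17.8]
grip_width: 47.5
```

```bash
python3 - <<'E'
from h import *
st()
E
```

```text
t 5.52 p [556.6 114.3 120.3] r [-3.14e+00 -2.00e-03 -7.74e-01] q6 2.41 F [-5.7 -1.8 17.8] M [-0.23  1.05  0.05] w 47.5
```

>>> play_rows:
  moves: [255,-0.2,0.2,0.2,-2,255,-0.2,0.2,0.2,-4,255,-0.2,0.2,0.2,-6,255,-0.2,0.2,0.2,-8,255,-0.2,0.2,0.2,-10,255,-0.2,0.2,0.2,-12,255,-0.2,0.2,0.2,-12]

```text
time: 6.1
tool_pos: [556.8, 114.6, 120.3]
tcp_rot: [-3.139, -0.003, -0.563]
contact_force: [-4.4, -0.2, 17.3]
grip_width: 47.8
```

```bash
python3 - <<'E'
from h import *
st()
E
```

```text
t 6.1 p [556.8 114.6 120.3] r [-3.139e+00 -3.000e-03 -5.630e-01] q6 2.2 F [-4.4 -0.2 17.3] M [-0.06  0.84 -0.03] w 47.8
```

>>> play_rows:
  moves: [255,0,0,0.2,-3,255,0,0,0.2,-6,255,0,0,0.2,-9,255,0,0,0.2,-12,255,0,0,0.2,-15,255,0,0,0.2,-18,255,0,0,0.2,-21,255,0,0,0.2,-24]

```text
time: 6.77
tool_pos: [556.7, 114.6, 120.3]
tcp_rot: [-3.141, -0.004, -0.143]
contact_force: [-6.4, -0.2, 19.5]
grip_width: 48.0
```

```bash
python3 - <<'E'
from h import *
st()
E
```

```text
t 6.77 p [556.7 114.6 120.3] r [-3.141 -0.004 -0.143] q6 1.78 F [-6.4 -0.2 19.5] M [-0.14  1.   -0.16] w 48.0
```

>>> play_rows:
  moves: [255,-0.3,0,0,-3,255,-0.3,0,0,-6,255,-0.3,0,0,-9,255,-0.3,0,0,-12,255,-0.3,0,0,-15,255,-0.3,0,0,-18,255,-0.3,0,0,-21,255,-0.3,0,0,-24]

```text
time: 7.43
tool_pos: [556.6, 114.5, 120.3]
tcp_rot: [3.141, -0.004, 0.276]
contact_force: [-4.7, -0.7, 18.5]
grip_width: 47.8
```

```bash
python3 - <<'E'
from h import *
st()
E
```

```text
t 7.43 p [556.6 114.5 120.3] r [ 3.141 -0.004  0.276] q6 1.36 F [-4.7 -0.7 18.5] M [-0.25  0.9  -0.11] w 47.8
```

>>> play_rows:
  moves: [255,-0.2,0,0.1,-3,255,-0.2,0,0.1,-6,255,-0.2,0,0.1,-9,255,-0.2,0,0.1,-12,255,-0.2,0,0.1,-15,255,-0.2,0,0.1,-18,255,-0.2,0,0.1,-21,255,-0.2,0,0.1,-24]

```text
time: 8.1
tool_pos: [556.6, 114.4, 120.3]
tcp_rot: [3.139, -0.004, 0.695]
contact_force: [-4.8, -1.8, 18.4]
grip_width: 47.8
```

```bash
python3 - <<'E'
from h import *
st()
E
```

```text
t 8.1 p [556.6 114.4 120.3] r [ 3.139 -0.004  0.695] q6 0.94 F [-4.8 -1.8 18.4] M [-0.4   0.69 -0.16] w 47.8
```

>>> play_rows:
  moves: [255,-0.2,0,0.1,-3,255,-0.2,0,0.1,-6,255,-0.2,0,0.1,-9,255,-0.2,0,0.1,-12,255,-0.2,0,0.1,-15,255,-0.2,0,0.1,-18,255,-0.2,0,0.1,-21,255,-0.2,0,0.1,-24]

```text
time: 8.77
tool_pos: [557.3, 115.2, 119.7]
tcp_rot: [3.137, -0.005, 1.111]
contact_force: [1.2, 6.3, 11.2]
grip_width: 47.8
```

```bash
python3 - <<'E'
from h import *
st()
E
```

```text
t 8.77 p [557.3 115.2 119.7] r [ 3.137 -0.005  1.111] q6 0.53 F [ 1.2  6.3 11.2] M [ 0.94 -0.09 -0.92] w 47.8
```

>>> play_rows:
  moves: [255,0,0,0,2,255,0,0,0,4,255,0,0,0,4,255,0,0,0,4]

```text
time: 9.1
tool_pos: [557.4, 115.0, 119.7]
tcp_rot: [3.136, -0.005, 1.04]
contact_force: [1.0, 1.3, 12.7]
grip_width: 47.8
```

```bash
python3 - <<'E'
from h import *
st()
o=bot.get_obs();c=bot.capture("wrist")
cv2.imwrite("pics/w4.png",c["color"][:,:,::-1])
c=bot.capture("side");crop(c,140,60,180,150,"si4.png",4)
E
```

```text
t 9.1 p [557.4 115.  119.7] r [ 3.136 -0.005  1.04 ] q6 0.6 F [ 1.   1.3 12.7] M [ 0.42 -0.12 -0.26] w 47.8
```

View pics/si4.png

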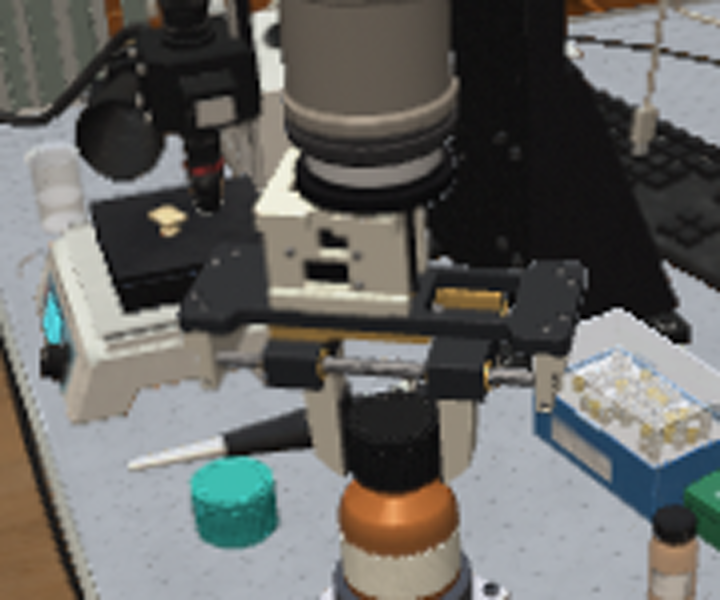

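View pics/w4.png

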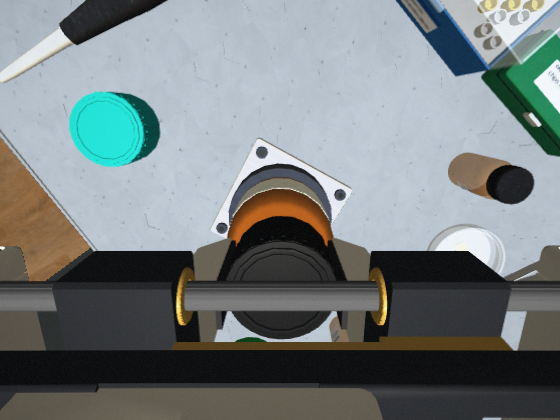

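The torque rose sharply at about 108° of turn, which is probably the stop. I'll ease off and test-lift gently.

>>> play_rows:
  moves: [255,0,0,-2,0,255,0,0,-4,0,255,0,0,-6,0,255,0,0,-8,0,255,0,0,-10,0,255,0,0,-10,0]

```text
time: 9.7
tool_pos: [557.1, 114.2, 129.1]
tcp_rot: [3.137, -0.003, 1.041]
contact_force: [1.5, -1.8, 8.2]
grip_width: 47.7
```

>>> play_rows:
  moves: [255,0,0,-1,0,255,0,0,-2,0,255,0,0,-2,0]

```text
time: 9.95
tool_pos: [557.0, 114.2, 130.7]
tcp_rot: [3.137, -0.003, 1.041]
contact_force: [3.2, -1.2, 6.1]
grip_width: 47.6
```

>>> play_rows:
  moves: [255,0,0,-1.5,0,255,0,0,-3,0,255,0,0,-3,0]

```text
time: 10.2
tool_pos: [555.4, 114.2, 132.5]
tcp_rot: [3.141, -0.0, 1.041]
contact_force: [2.0, -0.7, 5.5]
grip_width: 47.9
```

>>> play_rows:
  moves: [255,0,0,-1.5,0,255,0,0,-3,0,255,0,0,-3,0]

```text
time: 10.45
tool_pos: [554.6, 114.2, 134.9]
tcp_rot: [-3.14, 0.001, 1.041]
contact_force: [0.1, -0.8, -1.0]
grip_width: 47.6
```

>>> play_rows:
  moves: [255,0,0,-3,0,255,0,0,-6,0,255,0,0,-9,0,255,0,0,-12,0,255,0,0,-12,0]

```text
time: 10.87
tool_pos: [555.5, 114.3, 148.0]
tcp_rot: [3.141, -0.001, 1.041]
contact_force: [-0.4, -1.3, -0.4]
grip_width: 47.7
```

```bash
python3 - <<'E'
from h import *
st()
c=bot.capture("side");crop(c,190,110,100,100,"si5.png",6)
E
```

```text
t 10.87 p [555.5 114.3 148. ] r [ 3.141e+00 -1.000e-03  1.041e+00] q6 0.6 F [-0.4 -1.3 -0.4] M [-0.05 -0.02 -0.04] w 47.7
```

View pics/si5.png

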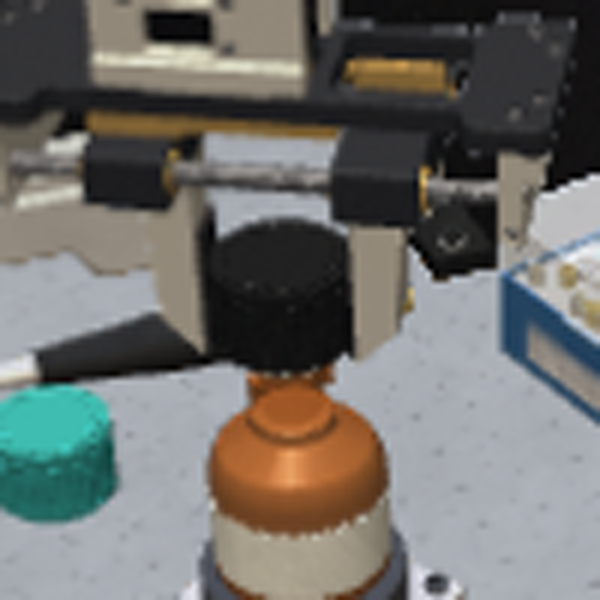

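>>> play_rows:
  moves: [255,0,0,-20,0,255,0,0,-40,0,255,0,0,-55,0,255,0,0,-55,0,255,0,0,-55,0]

```text
time: 11.33
tool_pos: [555.3, 114.2, 202.5]
tcp_rot: [3.14, -0.001, 1.041]
contact_force: [0.1, -0.2, -1.6]
grip_width: 47.6
```

>>> play_rows:
  moves: [255,-35,13,0,-3,255,-70,26,0,-6,255,-105,39,0,-9,255,-140,52,0,-12,255,-175,65,0,-15,255,-210,78,0,-18,255,-245,91,0,-18,255,-277,102,0,-18]

```text
time: 12.0
tool_pos: [502.0, -178.1, 200.6]
tcp_rot: [-3.139, -0.0, 1.355]
contact_force: [-0.0, 0.0, -1.3]
grip_width: 47.8
```

>>> play_rows:
  moves: [255,0,0,0,0,255,0,0,0,0]

```text
time: 12.17
tool_pos: [502.2, -177.7, 200.6]
tcp_rot: [-3.139, -0.001, 1.352]
contact_force: [-0.8, 0.8, -1.2]
grip_width: 47.8
```

```bash
python3 - <<'E'
from h import *
st();print(dl(504,-176.5,60))
o=bot.get_obs();c=bot.capture("wrist")
cv2.imwrite("pics/w6.png",c["color"][:,:,::-1])
import pickle;pickle.dump((c,o),open("w6.pkl","wb"))
c=bot.capture("side");cv2.imwrite("pics/si6.png",c["color"][:,:,::-1])
E
```

```text
t 12.17 p [ 502.2 -177.7  200.6] r [-3.139e+00 -1.000e-03  1.352e+00] q6 -0.27 F [-0.8  0.8 -1.2] M [ 0.06 -0.08  0.  ] w 47.8
[  1.4   1.9 140.6]
```

View pics/si6.png

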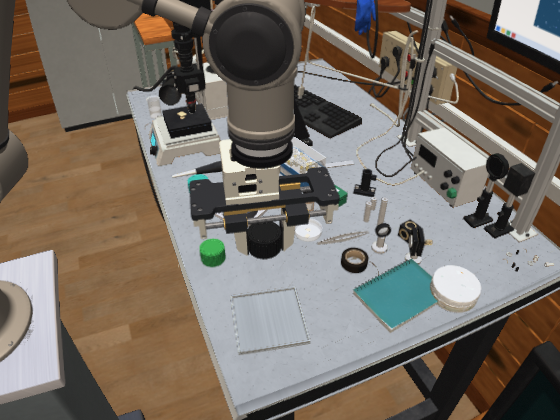

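View pics/w6.png

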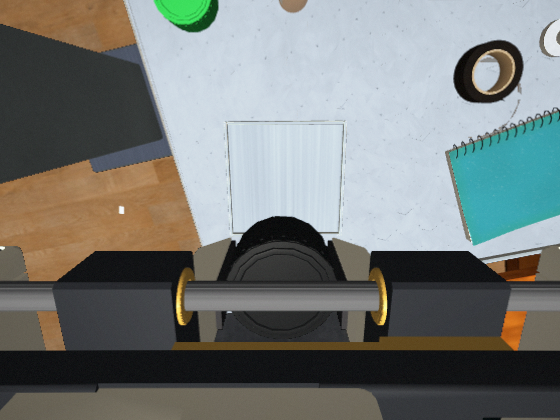

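The cap is held level. In the wrist view the tray corners are at (227,122), (344,122), (340,233) and (232,233).

```bash
python3 - <<'E'
from h import *
import pickle;c,o=pickle.load(open("w6.pkl","rb"))
P=onz(c,[(227,122),(344,122),(340,233),(232,233)],9,o);print(P.round(1),P.mean(0),np.linalg.norm(P-np.roll(P,1,0),axis=1),np.degrees(np.arctan2(*(P[1]-P[0])[1::-1])),np.degrees(np.arctan2(*(P[2]-P[3])[1::-1])))
crop(bot.capture("side"),200,190,120,90,"si7.png",6)
E
```

```text
[[ 464.1 -105.5    9. ]
 [ 574.8 -130.1    9. ]
 [ 551.6 -243.1    9. ]
 [ 438.9 -218.1    9. ]] [ 507.33121288 -174.19410611    9.        ] [115.39602467 113.43674679 115.30630792 115.44174796] -12.566585362217818 -12.513909942954662
```

View pics/si7.png

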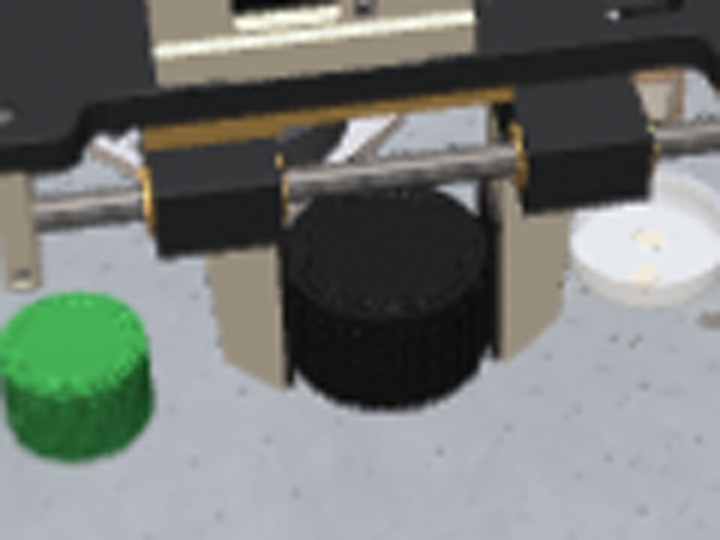

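>>> play_rows:
  moves: [255,3.5,3,35,0,255,3.5,3,70,0,255,3.5,3,105,0,255,3.5,3,135,0,255,3.5,3,155,0,255,3.5,3,155,0,255,3.5,3,155,0]

```text
time: 12.9
tool_pos: [506.8, -172.2, 46.6]
tcp_rot: [-3.139, -0.001, 1.357]
contact_force: [0.2, 0.3, 0.1]
grip_width: 47.7
```

```bash
python3 - <<'E'
from h import *
st()
crop(bot.capture("side"),200,220,160,120,"si8.png",5)
crop(bot.capture("scene"),260,150,160,120,"sc8.png",5)
E
```

```text
t 12.9 p [ 506.8 -172.2   46.6] r [-3.139e+00 -1.000e-03  1.357e+00] q6 -0.26 F [0.2 0.3 0.1] M [-0.05 -0.11  0.04] w 47.7
```

View pics/si8.png

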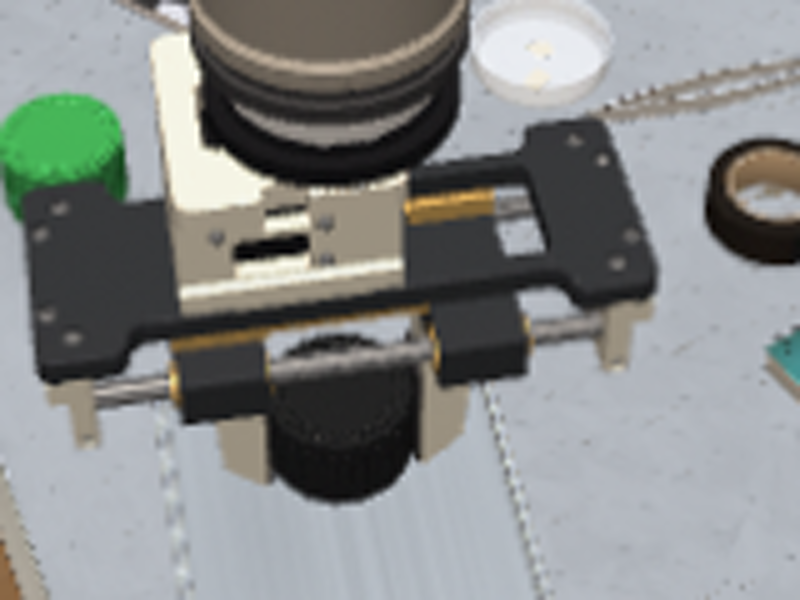

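View pics/sc8.png

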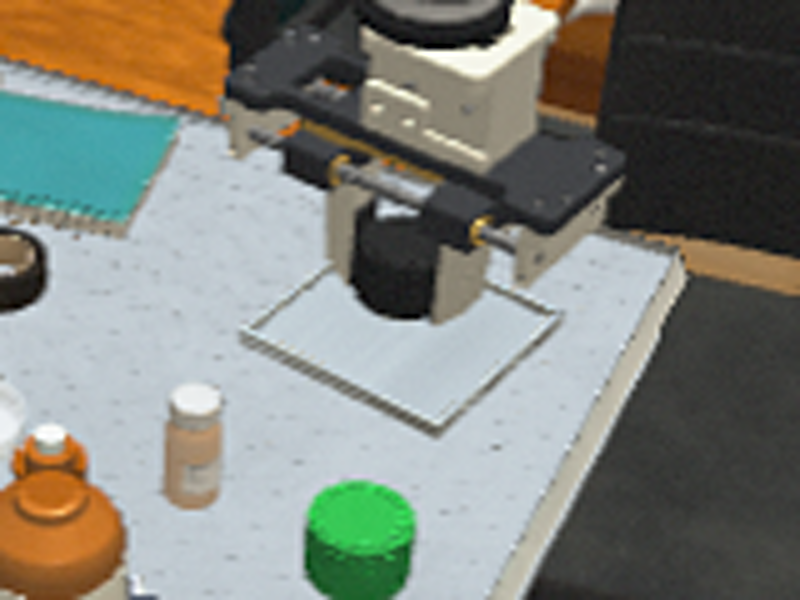

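>>> play_rows:
  moves: [255,-2.5,-0.5,8,0,255,-2.5,-0.5,14,0,255,-2.5,-0.5,16,0,255,-2.5,-0.5,16,0]

```text
time: 13.33
tool_pos: [505.6, -175.9, 30.9]
tcp_rot: [-3.141, -0.0, 1.355]
contact_force: [-0.7, -1.0, -0.8]
grip_width: 47.7
```

>>> play_rows:
  moves: [255,0,0,1,0,255,0,0,1.5,0,255,0,0,1.5,0]

```text
time: 13.58
tool_pos: [506.0, -176.0, 29.8]
tcp_rot: [3.141, 0.0, 1.355]
contact_force: [-1.0, -0.9, -0.4]
grip_width: 47.8
```

>>> play_rows:
  moves: [255,0,0,0.7,0,255,0,0,0.7,0,255,0,0,0.7,0]

```text
time: 13.83
tool_pos: [505.9, -176.0, 29.1]
tcp_rot: [3.141, 0.0, 1.356]
contact_force: [-0.4, -0.2, -1.8]
grip_width: 47.7
```

>>> play_rows:
  moves: [255,0,0,0.7,0,255,0,0,0.7,0,255,0,0,0.7,0]

```text
time: 14.08
tool_pos: [505.9, -176.0, 28.3]
tcp_rot: [-3.142, 0.0, 1.356]
contact_force: [-0.6, -0.4, -0.5]
grip_width: 47.4
```

>>> play_rows:
  moves: [255,0,0,0.7,0,255,0,0,0.7,0,255,0,0,0.7,0]

```text
time: 14.33
tool_pos: [505.9, -176.0, 27.6]
tcp_rot: [-3.142, 0.0, 1.356]
contact_force: [0.4, -0.6, -0.8]
grip_width: 48.1
```

>>> play_rows:
  moves: [255,0,0,0.6,0,255,0,0,0.6,0,255,0,0,0.6,0]

```text
time: 14.58
tool_pos: [505.9, -176.0, 27.0]
tcp_rot: [-3.142, 0.0, 1.356]
contact_force: [0.1, -0.4, -1.0]
grip_width: 47.8
```

>>> play_rows:
  moves: [255,0,0,0.5,0,255,0,0,0.5,0,255,0,0,0.5,0]

```text
time: 14.83
tool_pos: [506.0, -176.0, 26.8]
tcp_rot: [3.141, 0.0, 1.356]
contact_force: [-0.5, 0.3, 2.1]
grip_width: 47.5
```

>>> play_rows:
  moves: [95,0,0,0,0,95,0,0,0,0,95,0,0,0,0,95,0,0,0,0,95,0,0,0,0]

```text
time: 15.25
tool_pos: [505.9, -176.0, 26.5]
tcp_rot: [-3.142, 0.0, 1.356]
contact_force: [-0.1, 1.0, -0.7]
grip_width: 57.7
```

```bash
python3 - <<'E'
from h import *
st()
crop(bot.capture("side"),200,220,160,120,"si9.png",5)
E
```

```text
t 15.25 p [ 505.9 -176.    26.5] r [-3.142  0.     1.356] q6 -0.26 F [-0.1  1.  -0.7] M [ 0.04 -0.06  0.05] w 57.7
```

View pics/si9.png

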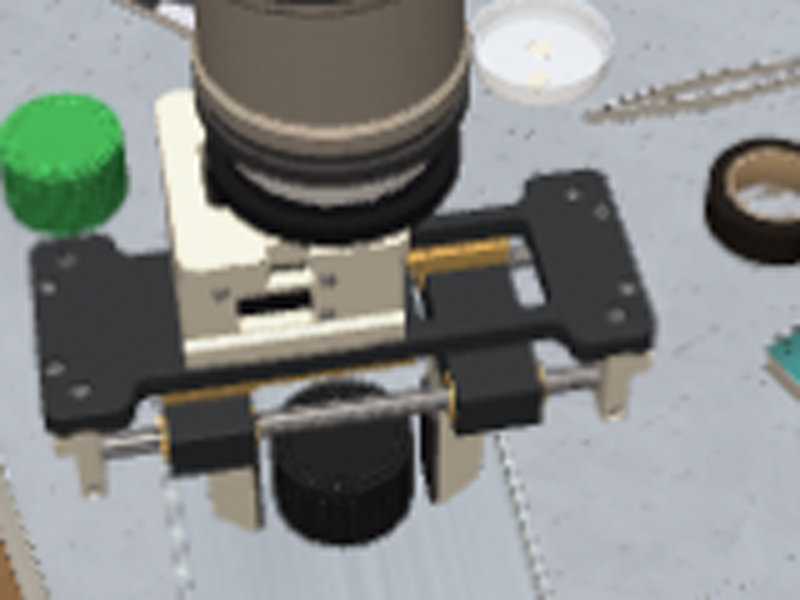

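The jaws are clear of the cap on both sides, and the cap stands in the tray. Next I lift straight up.

>>> play_rows:
  moves: [95,0,0,-5,0,95,0,0,-15,0,95,0,0,-30,0,95,0,0,-60,0,95,0,0,-100,0,95,0,0,-140,0,95,0,0,-160,0,95,0,0,-160,0]

```text
time: 15.97
tool_pos: [508.3, -177.1, 193.0]
tcp_rot: [3.131, 0.003, 1.356]
contact_force: [0.1, -0.2, -0.6]
grip_width: 57.8
```

```bash
python3 - <<'E'
from h import *
st()
import pickle
o=bot.get_obs();c=bot.capture("wrist");cv2.imwrite("pics/w10.png",c["color"][:,:,::-1]);pickle.dump((c,o),open("w10.pkl","wb"))
s=bot.capture("side");crop(s,200,145,200,190,"si10.png",3)
crop(bot.capture("scene"),210,150,200,140,"sc10.png",4)
st()
E
```

```text
t 15.97 p [ 508.3 -177.1  193. ] r [3.131e+00 3.000e-03 1.356e+00] q6 -0.26 F [ 0.1 -0.2 -0.6] M [-0.06 -0.14 -0.02] w 57.8
t 16.12 p [ 505.5 -175.7  186.6] r [-3.141  0.     1.356] q6 -0.26 F [-0.6 -0.5 -0.5] M [-0.04 -0.12  0.04] w 57.4
```

View pics/si10.png

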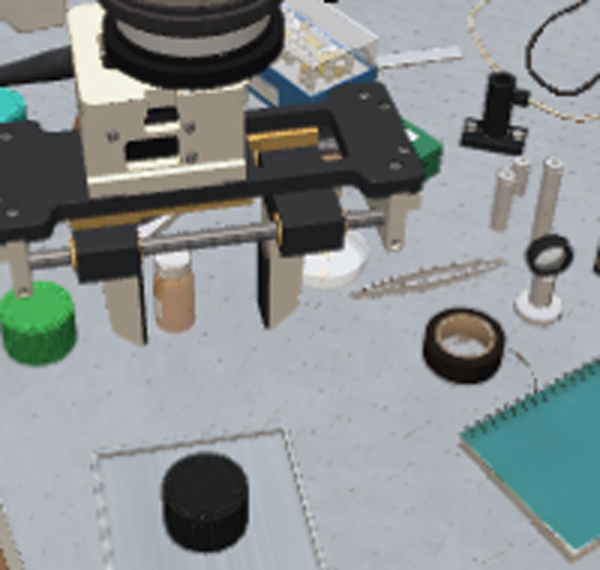

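View pics/sc10.png

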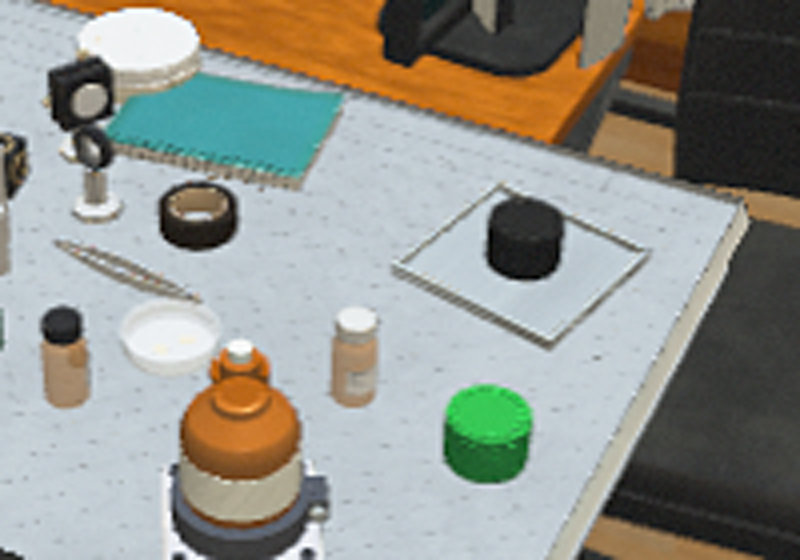

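View pics/w10.png

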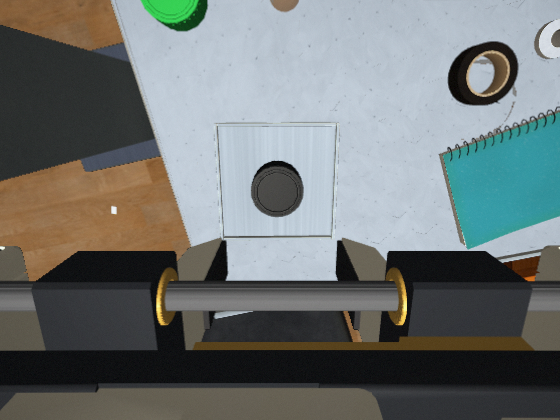

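```bash
python3 - <<'E'
from h import *
import pickle;c,o=pickle.load(open("w10.pkl","rb"))
o=dict(o)
P=onz(c,[(217,124),(336,124),(333,237),(221,237)],9,o);q=onz(c,[(277.5,191)],39,o)
print(P.mean(0).round(1),q.round(1))
s=bot.capture("side");k=bot.capture("scene")
def box(c,x0,y0,x1,y1):
    m=(c["color"][y0:y1,x0:x1].max(2)<70).astype(np.uint8)
    n,l,stt,ce=cv2.connectedComponentsWithStats(m); i=1+np.argmax(stt[1:,4]); x,y,w,h,_=stt[i]
    return (x0+x+(w-1)/2,y0+y+(h-1)/2)
print(box(s,245,290,290,335),box(k,325,195,355,222),tri(k,box(k,325,195,355,222),s,box(s,245,290,290,335)))
E
```

```text
[ 506.6 -174.3    9. ] [[ 507.2 -174.5   39. ]]
(np.float64(268.0), np.float64(312.5)) (np.float64(341.0), np.float64(209.0)) (array([ 504.37967585, -178.34539097,   24.44714223]), np.float64(1.4571251259741622))
```

```bash
python3 -c "
from plant import bot
print(bot.close_job())"
```

```text
the job is handed in; nothing more can be done
None
```

I opened the bottle, set the cap down in the tray and handed the job in at about 16 s; the hand-in gives no verdict.

- **Opening:** I gripped the cap, pressed it about 8 mm down and turned it about 108° anticlockwise in one grasp, holding 17 to 20 N until the last step of the turn. There it met what I took to be the stop and I overshot: the moment peaked near 0.92 N m, above the 0.5 N m limit, and the press force fell to 11 N. I backed off 4°, and the cap then lifted off freely.
- **Lifting clear:** I raised the cap about 70 mm above its seat before carrying it to the tray.
- **Placing:** I lowered the cap until it touched the tray floor, opened the jaws only to 58 mm to stay inside the rim, and lifted straight up.

**Last checks:**
- **Cap position:** the wrist picture puts the cap within about 1 mm of the tray centre. The scene and side views put it about 5 mm off, so the two disagree, but both are well inside the 36 mm limit.
- **Cap height and tilt:** the shell's middle measured 24 mm high against 23 mm expected. It looks upright in all views; I did not measure the tilt as a number.
- **Other objects:** the vials and the tape roll look upright and unmoved in the last pictures; I did not re-measure their positions. The gripper was about 160 mm above the tray, clear of everything.

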